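# Tip the test block back and slip the lifting blade under it

## Robot

A 6-joint arm with a two-finger parallel gripper is mounted at the origin on the work surface. World frame = base frame: x ahead of the robot, y to its left, z up, the work surface at z = 0. Lengths are in m, angles in rad, forces in N, time in s.
With the tool pointing down it reaches from about 0.375 to 0.825 m from the base axis. Payload 5.5 kg.
Tool frame: the origin (TCP) lies at the very end of the fingers, on their centre line; the grasp point (between the pads) lies 19 mm behind it; z points along the fingers, y is the line along which they close (so a half turn about z gives the same grasp; the last joint's range is limited). The gripper opens to 85 mm and grips with 20 to 120 N. Pads are 22 mm wide; open, the fingers measure 114 mm over their backs; the gripper's body (76 mm by 85 mm) begins 54 mm behind the grasp point. The pads swing forward as they close: fully open they stand 13 mm farther back than shut.
Start: joints at [-1.148, 0.314, -0.047, 1.21, 0, 1.571], TCP at [0.246, -0.547, 0.231] pointing down, gripper open.
Joint ranges: [-2.67, 2.67], [-0.69, 1.73], [-1.03, 1.25], [-2.08, 2.16], [-1.42, 1.45], [-3.14, 3.14]. Speed limits (rad/s): [2.39, 2.39, 3.01, 3.14, 3.14, 3.14].

## Interface

Orientations are given as [roll, pitch, yaw] about the fixed x, y, z axes, in that order (R = Rz(yaw) Ry(pitch) Rx(roll)).
In Python, from rig import r gives the robot as it stands.
- The arm moves only by the tool jog_arm, never from a script. Its argument "steps" is a list of rows, each a list of 3 entries, a list of its own where there are three numbers: the shift along the tool's x, y, z in m, then the turn, a rotation vector about the tool's x, y, z in rad, then the opening, from 0 (shut) to 1 (fully open). In form: [[[dx, dy, dz], [wx, wy, wz], fingers], ...]. A call has exactly 5 rows; each row is the pose to reach, as a shift and turn from the pose commanded when the call began, along the tool's axes at that moment; what a row does not reach only later rows make up. A row lasts 1/8 s, in which the tool goes at most 62.5 mm and 10.7 degrees, less where a joint would pass 70% of its speed; a pose out of reach is approached as far as the arm can. A call with a gripper value outside its range is refused whole. The fingers move at their own pace and stop on an object; "squeeze" is the grip in N (left out, the last holds). Time passes only in rows, so rows that repeat a pose let the fingers close, or fill a call up. It gives the time, the measured TCP pose, the force, the opening and the grip force at its end, in the units of the state.
- r.get_state(): the state, without advancing time (a new reading comes with each control period).
- r.get_image(name): name is "side" or "top" or "wrist"; returns the picture (400x640x3 uint8, blue, green, red); there is no depth.
- r.camera_params(name): a dict with "camera_matrix" (3x3 intrinsics, pixels), "rvec" (rotation vector, rad) and "tvec" (3), from world to camera coordinates, as OpenCV has them; the wrist camera has in their place "hand_eye" (4x4, takes a point from camera to tool coordinates, whose origin is the TCP and whose axes are the flange's). Camera axes: x right, y down, z forward; pixel columns grow to the right and rows downward; lengths in m; the calibration is good to about 2 mm. A picture is of the moment at which its call begins: read the wrist's pose just before it. camera_params takes no time and is no camera call.
- r.close_job(): hands the job in; it is judged then, once.
The state is a dict: "time": time; "joint_positions": joint angles; "dq": joint speeds; "joint_efforts": joint torques, N m; "tool_pos": TCP position; "tool_rot": TCP orientation; "force": force on the tool from outside, world axes, zero at the start; "moment": the same for the moment, N m; "opening": finger opening in m; "grip_force": force on a finger pad.
Only numpy, scipy, OpenCV 4.12 (cv2) and the standard library are available. Lean on these libraries where they do the work, as an engineer would, in place of code of your own. Each camera call takes 0.05 s, during which the arm holds its last target. There are 200 camera calls.

## Task

Slide the concrete block back to the stop of the tilting stand and tip it back until it leans on the stand's two bars by itself, never lifting it off the table. With the block leaning, slide the flat lifting blade in under its raised front, well past the block's middle and about central across its width, then ease the block forward so that it stands upright and flat on the blade alone, the blade flat on the table. Leave both there, still before the stop, and disturb nothing else.

Things in the scene. Friction and masses are not known exactly. Their poses are not given: they have to be found in the camera images.
- stand: fixed bare-steel tilting stand. Origin: middle of its foot plate's front edge, at table height; x points to the rear (away from the block), z up. The foot plate (130 mm wide, x = 0 to 110 mm, 5 mm thick) lies on the table; its front edge is the stop for the block's rear face. Two bars rise from that edge, leaning back (+x) 25 degrees from vertical
- rest_top (a point): midway between the top front edges of the stand's two bars (each 26 mm wide, centred 40 mm left and right of the middle), 91 mm above the table; axes as the stand's. Their front faces run down to the foot plate's top front edge. The block balances on its rear edge at 20 degrees, so tipped against the bars it stays leaning by itself
- block: loose lightweight-concrete test block standing on end, 55 mm deep (x), 100 mm wide (y), 150 mm high, 0.5 to 0.8 kg, its weight centred. Origin: centre of its underside; x points to its rear face, z up. It starts upright on the table before the stand, its rear face 8 to 31 mm from the stop and a little askew
- blade: loose lifting blade: flat steel plate 110 mm long (x), 70 mm wide (y), 4 mm thick, with an upright square black post handle (24 x 24 mm, up to 60 mm above the table) on its rear part; 0.3 kg. It lies flat on the table to one side. Origin: centre of the plate's underside; x points to the front end (the one without the handle), z up
- blade_tip (a point): middle of the blade's front end, at half the plate's thickness, 90 mm ahead of the handle; axes as the blade's
- blade_handle (a point): on the axis of the post handle, 45 mm above the plate's underside; axes as the blade's
- mould: bystander: open steel cylinder mould, blue, 68 mm across, 110 mm high, on an 80 x 90 mm foot; stands on the side where the blade is not. Origin: centre of its underside
- mould2: bystander: the same kind of mould, at the back right. Origin: centre of its underside
- cube: bystander: 50 mm concrete cube, back left of the stand. Origin: centre of its underside
- mallet: bystander: rubber mallet with a wooden handle lying at the right
- trowel: bystander: small flat trowel with a wooden handle lying at the left
- pot: bystander: white plastic pot with a lid, 90 mm across, 100 mm high, at the back left. Origin: centre of its underside
- core: bystander: concrete core 50 mm across, 100 mm high, standing at the back right. Origin: centre of its underside
There are look-alikes about, which are no part of the job. Leave any green look-alike of the stand alone.

How it is judged:
By the outcome, as a careful person would: the job done as asked, in the order asked, and still so for the second after the job is handed in, with the robot touching nothing.
It also fails if it takes over 72 s, if anything falls off the work surface, if the arm or the gripper's body presses on something with over 40 N, if the wrist force passes 120 N, or if a joint passes its speed limit or range.

## Working session

There is one attempt and no reset: what is moved stays moved. The work goes in short steps, Python scripts to look and compute and a tool call to move; the robot and the scene stay as the last step left them, time stands still between calls to the robot, and variables do not carry over. Pictures are saved under pics/ and viewed, at most 10 in all, crops included, and the job is handed in when it is done.

Besides the shell and the picture viewer there is one more tool, called after ">>>" as a command line: name --argument value ..., lists and objects as JSON in quotes. jog_arm: Moves the arm, as the interface text tells. Its arguments: {"type":"object","properties":{"steps":{"type":"array","items":{"type":"array"}},"squeeze":{"type":"number"}},"required":["steps"]}

```bash
ls; mkdir -p pics; cat > h.py <<'E'
import numpy as np, cv2
from rig import r
def cam(n):
    p=r.camera_params(n);K=np.array(p["camera_matrix"])
    if n=="wrist":
        s=r.get_state();T=np.eye(4);T[:3,:3]=rot(s["tool_rot"]);T[:3,3]=s["tool_pos"]
        C=T@np.array(p["hand_eye"]);return K,C[:3,:3],C[:3,3]
    R=cv2.Rodrigues(np.array(p["rvec"],float))[0];return K,R.T,-R.T@np.array(p["tvec"]).ravel()
def rot(e):
    from scipy.spatial.transform import Rotation as S
    return S.from_euler("xyz",e).as_matrix()
def ray(c,uv,z):
    K,R,o=c;d=R@np.linalg.inv(K)@np.array([uv[0],uv[1],1.]);return o+d*(z-o[2])/d[2]
def proj(c,P):
    K,R,o=c;q=K@R.T@(np.array(P)-o);return q[:2]/q[2]
E
python3 - <<'E'
from h import *
print(r.get_state())
for n in("side","top","wrist"):
    c=cam(n);print(n,c[2],c[0][0,0]);cv2.imwrite(f"pics/{n}0.png",r.get_image(n))
E
```

```text
pics
{'time': 0.0, 'joint_positions': array([-1.14797873e+00,  3.14214845e-01, -4.80744604e-02,  1.21020206e+00,
        1.48228206e-06,  1.57075727e+00]), 'dq': array([-1.35174491e-03,  5.24088640e-04, -7.26682652e-05,  3.48681898e-04,
        5.86957653e-04,  4.53487952e-04]), 'joint_efforts': array([ 1.11627654e-03, -5.39584136e+01,  3.39751303e+01,  1.91883993e-02,
        1.71374736e-04,  6.49137384e-07]), 'tool_pos': array([ 0.24596246, -0.54663511,  0.23044329]), 'tool_rot': array([-3.13989761e+00, -1.54847869e-06,  4.22856652e-01]), 'force': array([ 0.09848752, -0.41940171, -0.53452657]), 'moment': array([-0.00073006, -0.01698179, -0.01856046]), 'grip_force': 0.0, 'opening': 0.0857137598535979}
side [ 0.49160928 -0.69312811  0.87641958] 403.5109737095305
top [ 0.35958331 -0.01039301  1.05278545] 385.65529379724484
wrist [ 0.30791772 -0.51800112  0.37318399] 340.868126824296
```

```bash
sleep 3
```

```text
(no output)
```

View pics/top0.png

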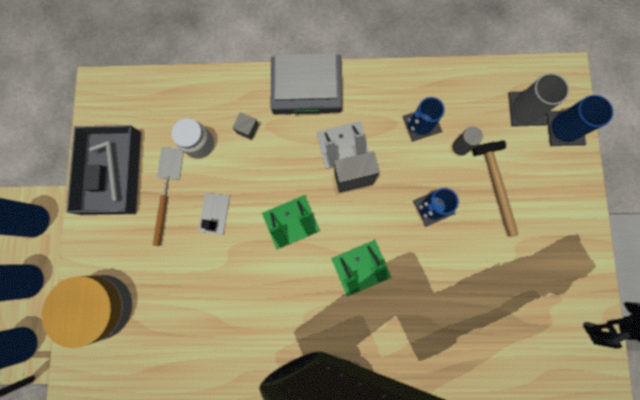

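View pics/side0.png

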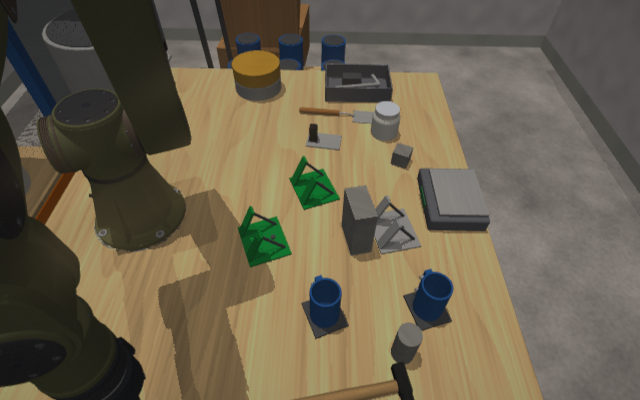

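The top view shows the block at about (357,170) in front of the stand at (345,145), the blade at (214,214) with its handle at (209,225), and green look-alikes at (291,221) and (361,267). The side view agrees. Next I'll enlarge crops of both.

```bash
python3 - <<'E'
from h import *
a=cv2.imread("pics/top0.png");b=cv2.imread("pics/side0.png")
A=cv2.resize(a[110:200,300:390],None,fx=5,fy=5,interpolation=2)
B=cv2.resize(a[180:245,190:240],None,fx=6,fy=6,interpolation=2)
o=np.zeros((450,760,3),np.uint8);o[:450,:450]=A;o[:390,460:760]=B
cv2.imwrite("pics/c1.png",o)
cv2.imwrite("pics/c2.png",cv2.resize(b[175:265,330:430],None,fx=6,fy=6,interpolation=2))
E
```

```text
(no output)
```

View pics/c1.png

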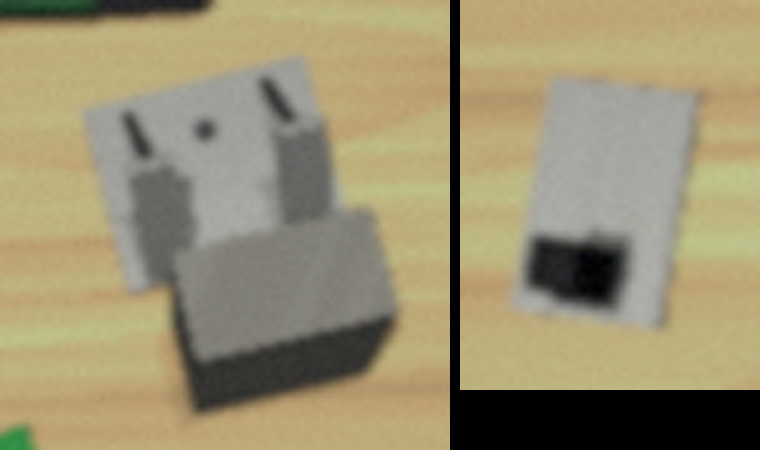

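View pics/c2.png

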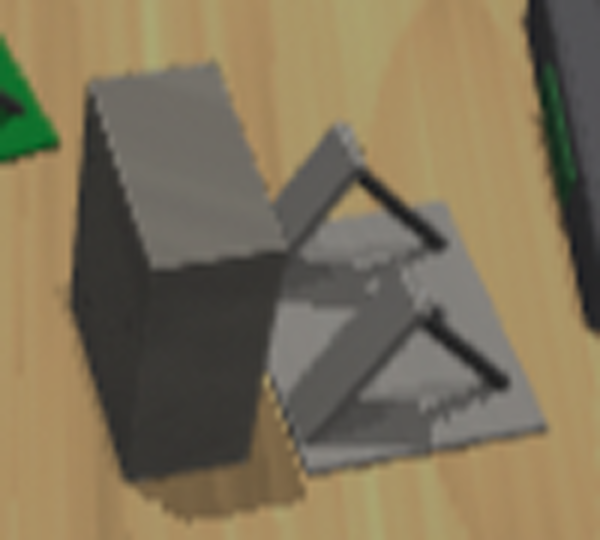

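The crops show the corners clearly. In the top crop the plate is at (85,108), (303,57) and (130,293), and the block top at (178,262), (372,210), (396,318) and (195,360). The blade corners are (550,78), (700,92), (660,326) and (513,308). The side crop gives the stand's front-right corner at (305,472) and the rear corners at (547,430) and (445,203).

```bash
python3 - <<'E'
from h import *
t=cam("top");s=cam("side")
A=lambda u,v:((u+.5)/5+300-.5,(v+.5)/5+110-.5)
B=lambda u,v:((u-460+.5)/6+190-.5,(v+.5)/6+180-.5)
S=lambda u,v:((u+.5)/6+330-.5,(v+.5)/6+175-.5)
np.set_printoptions(precision=4,suppress=True)
print("stand RL RR FL",*[ray(t,A(*p),.005)[:2] for p in((85,108),(303,57),(130,293))])
print("side FR RR RL",*[ray(s,S(*p),.003)[:2] for p in((305,472),(547,430),(445,203))])
bt=np.array([ray(t,A(*p),.15)[:2] for p in((178,262),(372,210),(396,318),(195,360))]);print("block top",bt,bt.mean(0))
bs=np.array([ray(s,S(*p),.15)[:2] for p in((90,82),(218,65),(285,250),(150,268))]);print("block side",bs,bs.mean(0))
bb=[ray(t,A(197,410),0)[:2],ray(s,S(130,480),0)[:2],ray(s,S(248,458),0)[:2]];print("block bottom FL,FR,RR",*bb)
b=np.array([ray(t,B(*p),.004)[:2] for p in((550,78),(700,92),(660,326),(513,308))]);print("blade",b,b.mean(0))
E
```

```text
stand RL RR FL [0.7264 0.0326] [ 0.7536 -0.0915] [0.6183 0.0086]
side FR RR RL [ 0.6483 -0.1169] [ 0.7558 -0.0931] [0.727  0.0345]
block top [[ 0.5973 -0.0173]
 [ 0.621  -0.1112]
 [ 0.5675 -0.1208]
 [ 0.549  -0.0245]] [ 0.5837 -0.0685]
block side [[ 0.5501 -0.0272]
 [ 0.6029 -0.0165]
 [ 0.6228 -0.1129]
 [ 0.5705 -0.1228]] [ 0.5866 -0.0699]
block bottom FL,FR,RR [ 0.5521 -0.0274] [ 0.5733 -0.1205] [ 0.6248 -0.1082]
blade [[0.5557 0.3477]
 [0.5478 0.2771]
 [0.4396 0.2928]
 [0.4488 0.361 ]] [0.498  0.3196]
```

```bash
cat >> h.py <<'E'
from scipy.spatial.transform import Rotation as S
O=np.array([.6334,-.0537]);YS=.22
def w(x,y,yaw=YS):  # stand frame -> world xy
    return O+np.array([[np.cos(YS),-np.sin(YS)],[np.sin(YS),np.cos(YS)]])@np.array([x,y])
def go(xy,z,yaw,tilt=0,s=None):
    """tool delta to pose; tilt = lean of the tool's top away along stand +x"""
    s=s or r.get_state();R=rot(s["tool_rot"])
    ax=np.array([-np.sin(YS),np.cos(YS),0])
    T=S.from_rotvec(ax*tilt).as_matrix()@rot([np.pi,0,yaw])
    d=R.T@(np.array([*xy,z])-s["tool_pos"]);v=S.from_matrix(R.T@T).as_rotvec()
    print("d",np.round(d,4),"rot",np.round(v,4))
E
python3 - <<'E'
from h import *
print(w(-.1,-.0044)); go(w(-.13,-.0044),.22,.22)
E
```

```text
[ 0.53677047 -0.07981691]
d [ 0.4274 -0.3125  0.011 ] rot [-1.300e-03  1.000e-04  2.028e-01]
```

>>> jog_arm --steps '[[[0.05, -0.036, 0], [0, 0, 0.05], 0.7], [[0.1, -0.072, 0], [0, 0, 0.1], 0.7], [[0.15, -0.108, 0], [0, 0, 0.15], 0.7], [[0.2, -0.144, 0], [0, 0, 0.2], 0.7], [[0.25, -0.18, 0], [0, 0, 0.2], 0.7]]'

```text
time: 0.78
tool_pos: [0.4009, -0.2786, 0.2312]
tool_rot: [3.142, -0.0, 0.222]
force: [0.7, -0.4, 0.6]
opening: 0.0596
grip_force: 0.0
```

>>> jog_arm --steps '[[[0.04, -0.03, 0.0], [0, 0, 0], 0.7], [[0.08, -0.06, 0], [0, 0, 0], 0.7], [[0.12, -0.09, 0], [0, 0, 0], 0.7], [[0.16, -0.12, 0], [0, 0, 0], 0.7], [[0.177, -0.13, 0], [0, 0, 0], 0.7]]'

```text
time: 1.4
tool_pos: [0.5453, -0.1125, 0.2309]
tool_rot: [-3.141, 0.0, 0.226]
force: [-0.6, 0.7, 0.4]
opening: 0.0598
grip_force: 0.0
```

```bash
python3 - <<'E'
from h import *
go(w(-.13,-.0044),.03,.22)
s=r.get_state();print(s["tool_pos"],s["tool_rot"],s["opening"])
E
```

```text
d [-0.031  -0.0338  0.2009] rot [-0.0004  0.0003  0.0056]
[ 0.54531965 -0.11248393  0.23090864] [-3.14120938e+00  3.03965751e-04  2.25578491e-01] 0.059785513270472566
```

>>> jog_arm --steps '[[[-0.03, -0.034, 0.01], [0, 0, -0.005], 0.7], [[-0.03, -0.034, 0.06], [0, 0, -0.005], 0.7], [[-0.03, -0.034, 0.11], [0, 0, -0.005], 0.7], [[-0.03, -0.034, 0.16], [0, 0, -0.005], 0.7], [[-0.03, -0.034, 0.2], [0, 0, -0.005], 0.7]]'

```text
time: 2.02
tool_pos: [0.5062, -0.0886, 0.0294]
tool_rot: [-3.141, 0.002, 0.227]
force: [0.2, 0.8, 0.1]
opening: 0.0597
grip_force: 0.0
```

>>> jog_arm --steps '[[[0.02, 0, 0], [0, 0, 0], 0.7], [[0.03, 0, 0], [0, 0, 0], 0.7], [[0.036, 0, 0], [0, 0, 0], 0.7], [[0.041, 0, 0], [0, 0, 0], 0.7], [[0.046, 0, 0], [0, 0, 0], 0.7]]'

```text
time: 2.65
tool_pos: [0.5524, -0.0777, 0.0317]
tool_rot: [3.141, -0.0, 0.228]
force: [-1.2, 0.0, 1.4]
opening: 0.0597
grip_force: 0.0
```

```bash
python3 - <<'E'
from h import *
s=r.get_state();print(s["tool_pos"],s["tool_rot"],s["opening"],s["force"])
d=s["tool_pos"][:2]-O;c,q=np.cos(YS),np.sin(YS);print(d@[c,q],d@[-q,c])
a=r.get_image("top");cv2.imwrite("pics/t2.png",cv2.resize(a[100:220,290:410],None,fx=4,fy=4,interpolation=2))
E
```

```text
[ 0.55235379 -0.07768848  0.03167081] [ 3.14139465e+00 -1.41408228e-04  2.27685825e-01] 0.059742700946456444 [-1.2140376   0.02304037  1.43306399]
-0.08432779039125575 -0.005723614262358165
```

>>> jog_arm --steps '[[[0.003, 0, 0], [0, 0, -0.008], 0.7], [[0.006, 0, 0], [0, 0, -0.008], 0.7], [[0.009, 0, 0], [0, 0, -0.008], 0.7], [[0.011, 0, 0], [0, 0, -0.008], 0.7], [[0.013, 0, 0], [0, 0, -0.008], 0.7]]'

```text
time: 3.32
tool_pos: [0.5631, -0.075, 0.0313]
tool_rot: [3.141, 0.003, 0.236]
force: [-7.1, -1.2, 5.8]
opening: 0.0594
grip_force: 2.7
```

>>> jog_arm --steps '[[[0.001, 0, 0], [0, 0, 0], 0.7], [[0.002, 0, 0], [0, 0, 0], 0.7], [[0.003, 0, 0], [0, 0, 0], 0.7], [[0.003, 0, 0], [0, 0, 0], 0.7], [[0.003, 0, 0], [0, 0, 0], 0.7]]'

```text
time: 3.95
tool_pos: [0.5661, -0.0743, 0.0312]
tool_rot: [3.142, 0.003, 0.236]
force: [-6.0, -1.2, 5.2]
opening: 0.0596
grip_force: 2.4
```

```bash
python3 - <<'E'
from h import *
s=r.get_state();print(s["tool_pos"],s["tool_rot"],s["opening"],s["force"])
d=s["tool_pos"][:2]-O;c,q=np.cos(YS),np.sin(YS);print(d@[c,q],d@[-q,c])
a=r.get_image("side");cv2.imwrite("pics/t2.png",cv2.resize(a[160:280,320:440],None,fx=5,fy=5,interpolation=2)[:600])
E
```

```text
[ 0.56605315 -0.07429553  0.0312251 ] [3.14157301e+00 2.95058581e-03 2.35788140e-01] 0.059600516987500865 [-6.03298906 -1.23772573  5.23134864]
-0.07021817702621684 -0.0054020463458577155
```

View pics/t2.png

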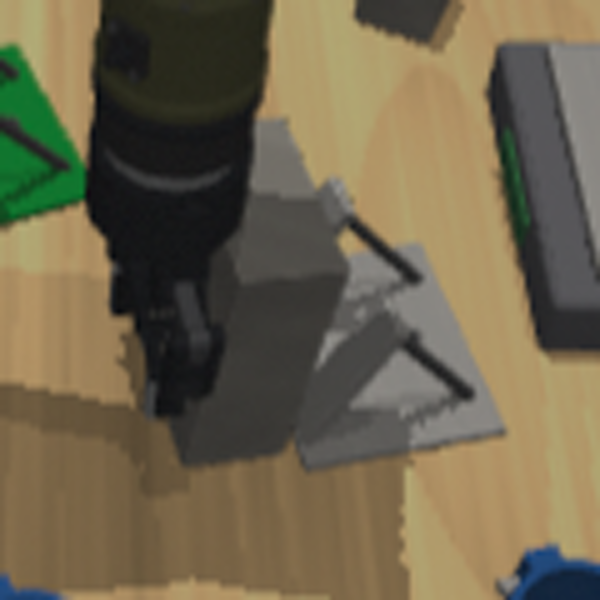

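The block (rear right foot at (292,443) in the crop) is a few mm short of the plate corner (303,468), so I keep pushing.

>>> jog_arm --steps '[[[0.001, 0, 0], [0, 0, 0.016], 0.7], [[0.002, 0, 0], [0, 0, 0.016], 0.7], [[0.003, 0, 0], [0, 0, 0.016], 0.7], [[0.004, 0, 0], [0, 0, 0.016], 0.7], [[0.004, 0, 0], [0, 0, 0.016], 0.7]]'

```text
time: 4.62
tool_pos: [0.5704, -0.0731, 0.0311]
tool_rot: [-3.141, 0.002, 0.22]
force: [-4.1, -1.1, 3.1]
opening: 0.0598
grip_force: 2.1
```

>>> jog_arm --steps '[[[0.001, 0, 0], [0, 0, 0], 0.7], [[0.002, 0, 0], [0, 0, 0], 0.7], [[0.003, 0, 0], [0, 0, 0], 0.7], [[0.003, 0, 0], [0, 0, 0], 0.7], [[0.003, 0, 0], [0, 0, 0], 0.7]]'

```text
time: 5.25
tool_pos: [0.5733, -0.0725, 0.0311]
tool_rot: [-3.141, 0.002, 0.22]
force: [-4.9, -0.9, 3.3]
opening: 0.0596
grip_force: 2.2
```

>>> jog_arm --steps '[[[0.001, 0, 0], [0, 0, 0], 0.7], [[0.002, 0, 0], [0, 0, 0], 0.7], [[0.003, 0, 0], [0, 0, 0], 0.7], [[0.004, 0, 0], [0, 0, 0], 0.7], [[0.004, 0, 0], [0, 0, 0], 0.7]]'

```text
time: 5.88
tool_pos: [0.5741, -0.0724, 0.0312]
tool_rot: [3.141, 0.008, 0.22]
force: [-14.7, -3.7, 14.0]
opening: 0.0596
grip_force: 6.7
```

```bash
python3 - <<'E'
from h import *
a=r.get_image("side");cv2.imwrite("pics/t3.png",cv2.resize(a[200:270,340:430],None,fx=6,fy=6,interpolation=2))
E
```

```text
(no output)
```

View pics/t3.png

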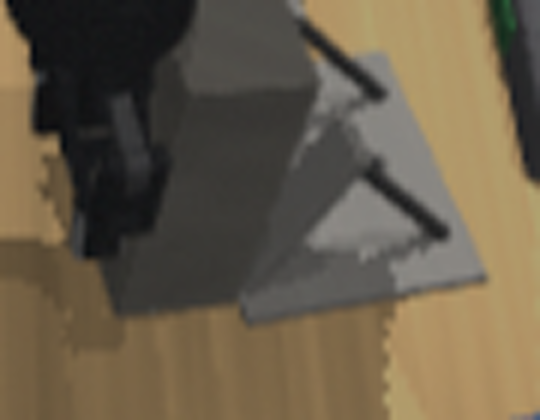

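The block is against the stop: its rear right foot meets the plate corner at (243,305), and the force jumped to about 15 N. Next I back off, raise and tip it.

>>> jog_arm --steps '[[[-0.012, 0, 0], [0, 0, 0], 0.7], [[-0.016, 0, -0.02], [0, 0, 0], 0.7], [[-0.016, 0, -0.06], [0, 0, 0], 0.7], [[-0.016, 0, -0.089], [0, 0, 0], 0.7], [[-0.01, 0, -0.089], [0, 0, 0], 0.7]]'

```text
time: 6.55
tool_pos: [0.5711, -0.0739, 0.1231]
tool_rot: [3.14, -0.006, 0.22]
force: [-1.0, -0.3, 1.2]
opening: 0.0594
grip_force: 0.4
```

>>> jog_arm --steps '[[[0.006, 0, 0], [0, 0, 0], 0.7], [[0.01, 0, 0], [0, 0, 0], 0.7], [[0.015, 0, 0], [0, 0, 0], 0.7], [[0.02, 0, 0], [0, 0, 0], 0.7], [[0.026, 0, 0], [0, 0, 0], 0.7]]'

```text
time: 7.18
tool_pos: [0.5945, -0.0679, 0.1201]
tool_rot: [-3.141, 0.0, 0.22]
force: [-0.7, -0.2, 0.8]
opening: 0.0596
grip_force: 0.4
```

>>> jog_arm --steps '[[[0.004, 0, 0], [0, 0, 0], 0.7], [[0.008, 0, 0], [0, 0, 0], 0.7], [[0.012, 0, 0], [0, 0, 0], 0.7], [[0.014, 0, 0], [0, 0, 0], 0.7], [[0.016, 0, 0], [0, 0, 0], 0.7]]'

```text
time: 7.8
tool_pos: [0.6099, -0.0645, 0.1203]
tool_rot: [3.142, 0.0, 0.22]
force: [0.3, -0.2, 0.2]
opening: 0.0596
grip_force: 0.1
```

```bash
cat >> h.py <<'E'
def st():
    s=r.get_state();d=s["tool_pos"][:2]-O;c,q=np.cos(YS),np.sin(YS)
    print("stand xy",round(d@[c,q],4),round(d@[-q,c],4),"z",s["tool_pos"][2].round(4),"rot",np.round(s["tool_rot"],3),"F",s["force"].round(1),"t",s["time"],"op",s["opening"])
E
python3 -c "
from h import *
st()"
```

```text
stand xy -0.0253 -0.0054 z 0.1203 rot [3.142 0.    0.22 ] F [ 0.3 -0.2  0.2] t 7.8 op 0.05961428908633927
```

>>> jog_arm --steps '[[[0.002, 0, 0], [0, 0, 0], 0.7], [[0.004, 0, 0], [0, 0, 0], 0.7], [[0.006, 0, 0], [0, 0, 0], 0.7], [[0.008, 0, 0], [0, 0, 0], 0.7], [[0.009, 0, 0], [0, 0, 0], 0.7]]'

```text
time: 8.43
tool_pos: [0.6187, -0.0626, 0.1203]
tool_rot: [-3.142, -0.0, 0.22]
force: [-0.3, -0.9, 0.5]
opening: 0.0597
grip_force: 0.0
```

>>> jog_arm --steps '[[[-0.001, 0, 0], [0, 0, 0], 0.7], [[-0.004, 0, 0], [0, 0, 0], 0.7], [[-0.008, 0, 0], [0, 0, 0], 0.7], [[-0.02, 0, 0], [0, 0, 0], 0.7], [[-0.04, 0, 0], [0, 0, 0], 0.7]]'

```text
time: 9.05
tool_pos: [0.5788, -0.0714, 0.1202]
tool_rot: [3.142, 0.0, 0.22]
force: [0.6, -0.4, 1.2]
opening: 0.0594
grip_force: 0.0
```

>>> jog_arm --steps '[[[-0.03, 0, -0.03], [0, 0, 0], 1], [[-0.06, 0, -0.06], [0, 0, 0], 1], [[-0.1, 0, -0.08], [0, 0, 0], 1], [[-0.1, 0, -0.08], [0, 0, 0], 1], [[-0.1, 0, -0.08], [0, 0, 0], 1]]'

```text
time: 9.68
tool_pos: [0.4819, -0.0932, 0.2003]
tool_rot: [3.141, -0.001, 0.219]
force: [0.7, -0.2, 0.9]
opening: 0.0853
grip_force: 0.0
```

```bash
python3 - <<'E'
from h import *
st()
a=r.get_image("side");b=r.get_image("wrist")
o=np.zeros((600,800,3),np.uint8);o[:400,:440]=cv2.resize(a[170:270,330:440],None,fx=4,fy=4,interpolation=2);o[400:600,440:760]=cv2.resize(b,(320,200))
cv2.imwrite("pics/t4.png",o)
xy=np.array([.4633,.3243]);go(xy,.2,-.134)
E
```

```text
stand xy -0.1564 -0.0055 z 0.2003 rot [ 3.141e+00 -1.000e-03  2.190e-01] F [ 0.7 -0.2  0.9] t 9.675 op 0.08525817518014261
d [ 7.270e-02 -4.113e-01 -2.000e-04] rot [-2.00e-04  4.00e-04  3.54e-01]
```

View pics/t4.png

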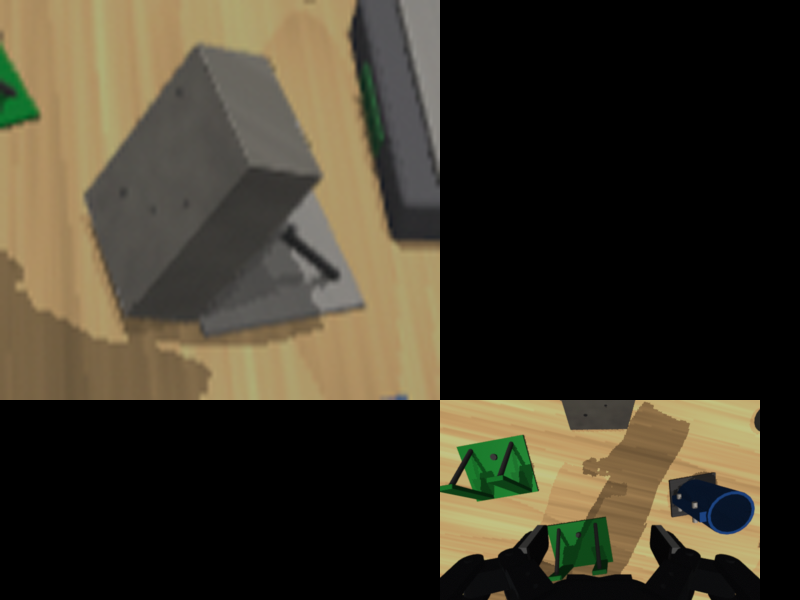

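The block leans on the bars by itself, with its underside raised at the front. Now for the blade.

>>> jog_arm --steps '[[[0.01, -0.058, 0], [0, 0, 0.1], 1], [[0.02, -0.116, 0], [0, 0, 0.2], 1], [[0.03, -0.174, 0], [0, 0, 0.3], 1], [[0.04, -0.232, 0], [0, 0, 0.354], 1], [[0.05, -0.29, 0], [0, 0, 0.354], 1]]'

```text
time: 10.4
tool_pos: [0.4652, -0.0023, 0.1998]
tool_rot: [-3.082, 0.004, -0.046]
force: [-0.6, 0.2, 1.3]
opening: 0.0851
grip_force: 0.0
```

```bash
python3 - <<'E'
from h import *
st();xy=np.array([.4633,.3243]);go(xy,.12,-.134)
E
```

```text
stand xy -0.1529 0.0868 z 0.1998 rot [-3.082  0.004 -0.046] F [-0.6  0.2  1.3] t 10.4 op 0.08511538073535396
d [-0.0168 -0.3209  0.0991] rot [-0.0594  0.0064  0.0874]
```

>>> jog_arm --steps '[[[-0.003, -0.05, 0.005], [-0.02, 0, 0.02], 1], [[-0.006, -0.1, 0.01], [-0.03, 0, 0.04], 1], [[-0.009, -0.15, 0.012], [-0.04, 0, 0.06], 1], [[-0.012, -0.2, 0.015], [-0.05, 0, 0.08], 1], [[-0.014, -0.25, 0.02], [-0.06, 0.006, 0.087], 1]]'

```text
time: 11.02
tool_pos: [0.4574, 0.0009, 0.197]
tool_rot: [-3.08, 0.002, -0.041]
force: [-0.3, 0.6, -0.3]
opening: 0.0854
grip_force: 0.0
```

```bash
python3 - <<'E'
from h import *
st();xy=np.array([.4633,.3243]);go(xy,.12,-.134)
E
```

```text
stand xy -0.1598 0.0917 z 0.197 rot [-3.08e+00  2.00e-03 -4.10e-02] F [-0.3  0.6 -0.3] t 11.025 op 0.08538734349975603
d [-0.0074 -0.318   0.0967] rot [-0.0613  0.0046  0.0925]
```

```bash
python3 - <<'E'
from h import *
s=r.get_state();print(s["joint_positions"].round(3),s["dq"].round(3),s["joint_efforts"].round(2))
E
```

```text
[-0.042  0.066 -0.432  1.075  0.061  3.141] [-0.072 -0.079 -0.093 -0.065 -0.086  0.   ] [  0.58 -36.4   33.13   0.21   0.36   0.  ]
```

The last joint is at its limit, so I take the half-turn grasp instead (turning the other way).

>>> jog_arm --steps '[[[-0.001, -0.05, 0.0], [-0.02, 0, -0.15], 1], [[-0.003, -0.1, 0], [-0.04, 0, -0.3], 1], [[-0.004, -0.15, 0], [-0.06, 0, -0.45], 1], [[-0.005, -0.2, 0], [-0.06, 0, -0.6], 1], [[-0.006, -0.25, 0], [-0.06, 0.0, -0.75], 1]]'

```text
time: 11.65
tool_pos: [0.4616, 0.2524, 0.2129]
tool_rot: [3.133, -0.02, 0.714]
force: [0.4, -0.5, 0.3]
opening: 0.0855
grip_force: 0.0
```

>>> jog_arm --steps '[[[0, 0, 0], [0, 0, -0.16], 1], [[0, 0, 0], [0, 0, -0.32], 1], [[0, 0, 0], [0, 0, -0.48], 1], [[0, 0, 0], [0, 0, -0.64], 1], [[0, 0, 0], [0, 0, -0.8], 1]]'

```text
time: 12.28
tool_pos: [0.4617, 0.2507, 0.2126]
tool_rot: [3.122, -0.008, 1.514]
force: [0.1, 0.9, -0.6]
opening: 0.0858
grip_force: 0.0
```

>>> jog_arm --steps '[[[0, 0, 0], [0, 0, -0.16], 1], [[0, 0, 0], [0, 0, -0.32], 1], [[0, 0, 0], [0, 0, -0.48], 1], [[0, 0, 0], [0, 0, -0.64], 1], [[0, 0, 0], [0, 0, -0.8], 1]]'

```text
time: 12.9
tool_pos: [0.4617, 0.2506, 0.2126]
tool_rot: [3.122, 0.009, 2.314]
force: [0.2, 0.1, 0.1]
opening: 0.0852
grip_force: 0.0
```

```bash
python3 - <<'E'
from h import *
st();xy=np.array([.4633,.3243]);go(xy,.12,-.134+np.pi)
print(r.get_state()["joint_positions"].round(2))
E
```

```text
stand xy -0.1012 0.3345 z 0.2126 rot [3.122 0.009 2.314] F [0.2 0.1 0.1] t 12.9 op 0.08517622748767047
d [0.054  0.0492 0.0931] rot [ 0.0155  0.015  -0.6939]
[ 0.5   0.16 -0.28  1.1  -0.    1.33]
```

>>> jog_arm --steps '[[[0.011, 0.01, 0], [0.003, 0.003, -0.14], 1], [[0.022, 0.02, 0], [0.006, 0.006, -0.28], 1], [[0.033, 0.03, 0.02], [0.01, 0.01, -0.42], 1], [[0.044, 0.04, 0.04], [0.0155, 0.015, -0.56], 1], [[0.054, 0.049, 0.06], [0.0155, 0.015, -0.694], 1]]'

```text
time: 13.52
tool_pos: [0.463, 0.3246, 0.1526]
tool_rot: [3.141, 0.0, 3.007]
force: [-0.7, -0.9, 0.4]
opening: 0.0856
grip_force: 0.0
```

```bash
python3 - <<'E'
from h import *
st();c=cam("wrist");a=r.get_image("wrist");cv2.imwrite("pics/w5.png",a)
print(proj(c,[.4633,.3243,.06]),proj(c,[.498,.3196,.004]))
go(np.array([.4633,.3243]),.026,-.134+np.pi)
E
```

```text
stand xy -0.0837 0.4063 z 0.1526 rot [3.141 0.    3.007] F [-0.7 -0.9  0.4] t 13.525 op 0.08561207423869195
[316.2204646  199.98736861] [316.65909851 220.16870267]
d [-0.002  -0.0006  0.1239] rot [-0.001  -0.0026  0.0041]
```

View pics/w5.png

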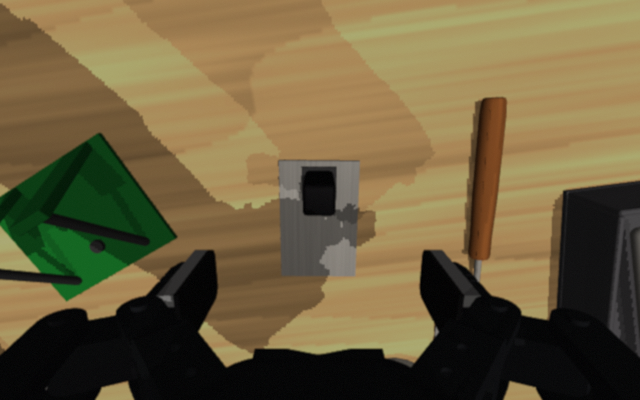

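The handle top is at about (319,200), where I predicted (316,200), and the blade edges line up with the tool. I descend and grip.

>>> jog_arm --steps '[[[-0.002, 0, 0.03], [0, 0, 0.004], 1], [[-0.002, 0, 0.06], [0, 0, 0.004], 1], [[-0.002, 0, 0.09], [0, 0, 0.004], 1], [[-0.002, 0, 0.115], [0, 0, 0.004], 1], [[-0.002, 0, 0.126], [0, 0, 0.004], 1]]'

```text
time: 14.2
tool_pos: [0.464, 0.3232, 0.0262]
tool_rot: [-3.14, -0.002, 2.997]
force: [0.8, 0.1, 0.3]
opening: 0.085
grip_force: 0.0
```

>>> jog_arm --squeeze 50 --steps '[[[0, 0, 0], [0, 0, 0], 0.5], [[0, 0, 0], [0, 0, 0], 0.2], [[0, 0, 0], [0, 0, 0], 0], [[0, 0, 0], [0, 0, 0], 0], [[0, 0, 0], [0, 0, 0], 0]]'

```text
time: 14.82
tool_pos: [0.4653, 0.3249, 0.0282]
tool_rot: [3.14, 0.001, 2.999]
force: [-0.4, -0.6, 6.1]
opening: 0.0234
grip_force: 50.7
```

>>> jog_arm --steps '[[[0, 0, 0], [0, 0, 0], 0], [[0, 0, -0.03], [0, 0, 0], 0], [[0, 0, -0.07], [0, 0, 0], 0], [[0, 0, -0.11], [0, 0, 0], 0], [[0, 0, -0.15], [0, 0, 0], 0]]'

```text
time: 15.45
tool_pos: [0.464, 0.324, 0.1779]
tool_rot: [-3.141, -0.001, 2.999]
force: [0.1, 1.0, -2.5]
opening: 0.0231
grip_force: 49.7
```

```bash
python3 - <<'E'
from h import *
st();go(w(-.165,-.0055),.18,.22+np.pi)
t=cam("top");a=cv2.imread("pics/top0.png");m=cv2.inRange(cv2.cvtColor(a,cv2.COLOR_BGR2HSV),(45,100,30),(80,255,255))
n,_,q,_=cv2.connectedComponentsWithStats(m)
for b in q[1:]:
    if b[4]>300: print([ray(t,(b[0]+i*b[2],b[1]+j*b[3]),0.0)[:2].round(3) for i,j in((0,0),(1,1))])
E
```

```text
stand xy -0.0829 0.4055 z 0.1779 rot [-3.141e+00 -1.000e-03  2.999e+00] F [ 0.1  1.  -2.5] t 15.45 op 0.023098717142620667
d [-0.069  -0.4134 -0.0021] rot [-1.000e-04 -1.500e-03 -3.623e-01]
[array([0.547, 0.187]), array([0.395, 0.027])]
[array([ 0.419, -0.006]), array([ 0.269, -0.159])]
```

>>> jog_arm --steps '[[[-0.015, -0.045, 0], [0, 0, -0.05], 0], [[-0.03, -0.09, 0], [0, 0, -0.1], 0], [[-0.04, -0.135, 0], [0, 0, -0.15], 0], [[-0.05, -0.18, 0], [0, 0, -0.2], 0], [[-0.06, -0.225, 0], [0, 0, -0.25], 0]]'

```text
time: 16.08
tool_pos: [0.4915, 0.0915, 0.1766]
tool_rot: [3.141, -0.001, -3.032]
force: [-0.4, 0.4, -2.4]
opening: 0.0235
grip_force: 50.3
```

```bash
python3 - <<'E'
from h import *
st();go(w(-.165,-.0055),.18,.22+np.pi)
E
```

```text
stand xy -0.1068 0.1727 z 0.1766 rot [ 3.141e+00 -1.000e-03 -3.032e+00] F [-0.4  0.4 -2.4] t 16.075 op 0.023525894560853584
d [ 0.0382 -0.1835 -0.0034] rot [ 0.0004 -0.0012 -0.1106]
```

>>> jog_arm --steps '[[[0.02, -0.03, 0], [0, 0, -0.03], 0], [[0.038, -0.07, 0], [0, 0, -0.06], 0], [[0.038, -0.11, 0], [0, 0, -0.09], 0], [[0.038, -0.15, 0], [0, 0, -0.11], 0], [[0.038, -0.1835, 0], [0, 0, -0.11], 0]]'

```text
time: 16.7
tool_pos: [0.4734, -0.0948, 0.1766]
tool_rot: [3.141, -0.001, -2.924]
force: [0.8, 0.6, -2.2]
opening: 0.0235
grip_force: 50.4
```

```bash
python3 - <<'E'
from h import *
st();go(w(-.165,-.0055),.03,.22+np.pi)
t=cam("top");a=r.get_image("top");cv2.imwrite("pics/t6.png",cv2.resize(a[100:250,290:430],None,fx=4,fy=4,interpolation=2))
# block edges in the side view: projected expectation unavailable; save crop too
a=r.get_image("side");cv2.imwrite("pics/s6.png",cv2.resize(a[160:280,320:440],None,fx=5,fy=5,interpolation=2))
E
```

```text
stand xy -0.1651 -0.0052 z 0.1766 rot [ 3.141e+00 -1.000e-03 -2.924e+00] F [ 0.8  0.6 -2.2] t 16.7 op 0.02346609768900033
d [-0.0002 -0.0004  0.1466] rot [ 0.0007 -0.001  -0.0028]
```

View pics/s6.png

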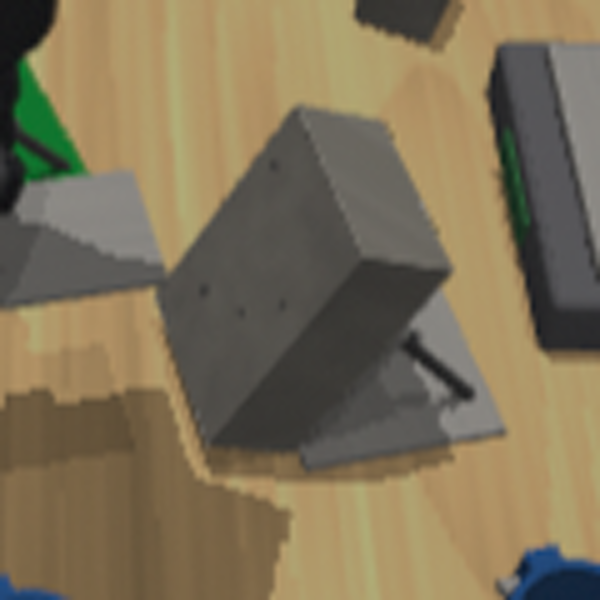

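The side view shows the blade level in the grip, its front edge at (132,172)–(168,270), and the block leaning with its underside corners at (208,443), (300,452) and (158,290).

```bash
python3 - <<'E'
from h import *
s=cam("side");c,q=np.cos(YS),np.sin(YS)
def sf(u,v,z):
    P=ray(s,((u+.5)/5+320-.5,(v+.5)/5+160-.5),z)[:2]-O;return np.round([P@[c,q],P@[-q,c]],4)
print("FR,RR,FL",sf(208,443,.023),sf(300,452,0),sf(158,290,.023))
print("tip R,L",sf(168,270,.153),sf(132,172,.153))
E
```

```text
FR,RR,FL [-0.0489 -0.0527] [ 0.0026 -0.0531] [-0.0487  0.0478]
tip R,L [-0.0761 -0.0393] [-0.0776  0.0225]
```

>>> jog_arm --steps '[[[0, 0.002, 0.04], [0, 0, -0.002], 0], [[0, 0.002, 0.08], [0, 0, -0.002], 0], [[0, 0.002, 0.12], [0, 0, -0.002], 0], [[0, 0.002, 0.14], [0, 0, -0.002], 0], [[0, 0.002, 0.146], [0, 0, -0.002], 0]]'

```text
time: 17.42
tool_pos: [0.4718, -0.0906, 0.0294]
tool_rot: [3.139, -0.003, -2.921]
force: [0.0, -0.6, -2.3]
opening: 0.0232
grip_force: 50.5
```

>>> jog_arm --steps '[[[0, 0, 0.001], [0, 0, 0], 0], [[0, 0, 0.001], [0, 0, 0], 0], [[0, 0, 0.002], [0, 0, 0], 0], [[0, 0, 0.002], [0, 0, 0], 0], [[0, 0, 0.002], [0, 0, 0], 0]]'

```text
time: 18.05
tool_pos: [0.4737, -0.0915, 0.0292]
tool_rot: [3.141, 0.0, -2.922]
force: [-0.7, -0.7, -2.7]
opening: 0.0232
grip_force: 50.5
```

>>> jog_arm --steps '[[[0, 0, 0.001], [0, 0, 0], 0], [[0, 0, 0.001], [0, 0, 0], 0], [[0, 0, 0.0015], [0, 0, 0], 0], [[0, 0, 0.0015], [0, 0, 0], 0], [[0, 0, 0.0015], [0, 0, 0], 0]]'

```text
time: 18.68
tool_pos: [0.4737, -0.0915, 0.0282]
tool_rot: [3.141, 0.0, -2.922]
force: [-3.6, 0.8, 7.9]
opening: 0.023
grip_force: 52.3
```

>>> jog_arm --squeeze 25 --steps '[[[0, 0, 0], [0, 0, 0], 0.4], [[0, 0, 0], [0, 0, 0], 0.5], [[0, 0, 0], [0, 0, 0], 0.3], [[0, 0, 0], [0, 0, 0], 0.0], [[0, 0, 0], [0, 0, 0], 0.0]]'

```text
time: 19.3
tool_pos: [0.4737, -0.0915, 0.0274]
tool_rot: [3.141, -0.0, -2.922]
force: [0.5, -0.7, -1.4]
opening: 0.0235
grip_force: 25.0
```

```bash
python3 - <<'E'
from h import *
st();go(w(-.103,-.003),.0277,.22+np.pi)
E
```

```text
stand xy -0.1641 -0.002 z 0.0274 rot [ 3.141 -0.    -2.922] F [ 0.5 -0.7 -1.4] t 19.3 op 0.023530970674238306
d [-0.0611 -0.0009 -0.0003] rot [ 0.0003 -0.0002 -0.0004]
```

>>> jog_arm --steps '[[[-0.008, 0, 0], [0, 0, 0], 0], [[-0.016, 0, 0], [0, 0, 0], 0], [[-0.024, 0, 0], [0, 0, 0], 0], [[-0.032, 0, 0], [0, 0, 0], 0], [[-0.04, 0, 0], [0, 0, 0], 0]]'

```text
time: 19.92
tool_pos: [0.5107, -0.083, 0.0274]
tool_rot: [3.141, -0.004, -2.922]
force: [-7.0, -1.3, 9.2]
opening: 0.0239
grip_force: 26.2
```

>>> jog_arm --steps '[[[-0.004, 0, 0], [0, 0, 0], 0], [[-0.008, 0, 0], [0, 0, 0], 0], [[-0.012, 0, 0], [0, 0, 0], 0], [[-0.015, 0, 0], [0, 0, 0], 0], [[-0.017, 0, 0], [0, 0, 0], 0]]'

```text
time: 20.55
tool_pos: [0.5273, -0.0793, 0.0274]
tool_rot: [3.141, -0.004, -2.922]
force: [-5.9, -2.1, 9.5]
opening: 0.0238
grip_force: 26.2
```

```bash
python3 - <<'E'
from h import *
st()
E
```

```text
stand xy -0.1091 -0.0019 z 0.0274 rot [ 3.141 -0.004 -2.922] F [-5.9 -2.1  9.5] t 20.55 op 0.02379628905192774
```

>>> jog_arm --steps '[[[-0.001, 0, 0], [0, 0, 0], 0], [[-0.002, 0, 0], [0, 0, 0], 0], [[-0.003, 0, 0], [0, 0, 0], 0], [[-0.004, 0, 0], [0, 0, 0], 0], [[-0.005, 0, 0], [0, 0, 0], 0]]'

```text
time: 21.18
tool_pos: [0.5321, -0.0783, 0.0274]
tool_rot: [3.141, -0.004, -2.922]
force: [-6.0, -2.7, 8.1]
opening: 0.0237
grip_force: 26.1
```

>>> jog_arm --steps '[[[0, 0, 0], [0, 0, 0], 0.3], [[0, 0, 0], [0, 0, 0], 0.5], [[0, 0, 0], [0, 0, 0], 0.7], [[0, 0, -0.02], [0, 0, 0], 0.7], [[0, 0, -0.05], [0, 0, 0], 0.7]]'

```text
time: 21.8
tool_pos: [0.5331, -0.0777, 0.077]
tool_rot: [3.14, -0.002, -2.922]
force: [1.0, 0.1, 0.0]
opening: 0.06
grip_force: 0.0
```

>>> jog_arm --steps '[[[0.02, 0, -0.04], [0, 0, 0.1], 1], [[0.02, 0, -0.08], [0, 0, 0.25], 1], [[0.02, 0, -0.12], [0, 0, 0.4], 1], [[0.02, 0, -0.16], [0, 0, 0.55], 1], [[0.02, 0, -0.16], [0, 0, 0.7], 1]]'

```text
time: 22.42
tool_pos: [0.5169, -0.0827, 0.2411]
tool_rot: [3.139, 0.006, 2.656]
force: [0.5, 0.1, -0.2]
opening: 0.0855
grip_force: 0.0
```

```bash
python3 - <<'E'
from h import *
st()
# leaning block: middle of top at stand x
th=np.radians(25);x=-.002+.15*np.sin(th)-.0275*np.cos(th);z=.15*np.cos(th)+.0275*np.sin(th);print(x,z)
go(w(x+.05*np.sin(th),-.003),z+.05*np.cos(th),.22+np.pi/2,th)
go(w(x+.05*np.sin(th),-.003),z+.05*np.cos(th),.22+np.pi/2,0)
E
```

```text
stand xy -0.1201 -0.0029 z 0.2411 rot [3.139 0.006 2.656] F [ 0.5  0.1 -0.2] t 22.425 op 0.08546014100571261
0.03646927511759704 0.14756817025336672
d [-0.1351  0.115   0.0492] rot [0.4132 0.1929 0.8506]
d [-0.1351  0.115   0.0492] rot [0.0046 0.0042 0.8655]
```

>>> jog_arm --steps '[[[-0.027, 0.023, 0], [0, 0, 0.17], 1], [[-0.054, 0.046, 0], [0, 0, 0.34], 1], [[-0.081, 0.069, 0], [0, 0, 0.51], 1], [[-0.108, 0.092, 0], [0, 0, 0.68], 1], [[-0.135, 0.115, 0], [0, 0, 0.85], 1]]'

```text
time: 23.05
tool_pos: [0.6886, -0.0424, 0.2371]
tool_rot: [-3.141, -0.001, 1.806]
force: [-0.2, 0.7, -0.2]
opening: 0.0853
grip_force: 0.0
```

```bash
python3 - <<'E'
from h import *
st();print(r.get_state()["joint_positions"].round(2))
th=np.radians(25);x=-.002+.15*np.sin(th)-.0275*np.cos(th);z=.15*np.cos(th)+.0275*np.sin(th)
go(w(x+.06*np.sin(th),-.003),z+.06*np.cos(th),.22+np.pi/2,th)
E
```

```text
stand xy 0.0563 -0.001 z 0.2371 rot [-3.141e+00 -1.000e-03  1.806e+00] F [-0.2  0.7 -0.2] t 23.05 op 0.08525527353357473
[-0.06  0.49  0.22  1.3   0.    1.27]
d [-0.0021  0.0055  0.0351] rot [0.436  0.0027 0.0147]
```

>>> jog_arm --steps '[[[0, 0, 0], [0.1, 0, 0.015], 1], [[0, 0.005, 0], [0.2, 0, 0.015], 1], [[-0.002, 0.005, 0], [0.32, 0.002, 0.015], 1], [[-0.002, 0.005, 0], [0.436, 0.003, 0.015], 1], [[-0.002, 0.005, 0.015], [0.436, 0.003, 0.015], 1]]'

```text
time: 23.68
tool_pos: [0.6946, -0.0431, 0.2181]
tool_rot: [-2.704, -0.001, 1.797]
force: [1.0, -0.1, -0.8]
opening: 0.0856
grip_force: 0.0
```

```bash
python3 - <<'E'
from h import *
st();s=r.get_state();print(s["joint_positions"].round(2))
th=np.radians(25);x=-.002+.15*np.sin(th)-.0275*np.cos(th);z=.15*np.cos(th)+.0275*np.sin(th)
L=-.022
go(w(x+L*np.sin(th),-.003),z+L*np.cos(th),.22+np.pi/2,th)
# one wrist look (saved; overlay predicted block top corners)
c=cam("wrist");a=r.get_image("wrist");b=cam("side");e=r.get_image("side")
u=np.array([np.sin(th),np.cos(th)]);v=np.array([-np.cos(th),np.sin(th)])
for p in((0,.15),(.055,.15)):
  for y in(-.053,.047):
    Q=np.array([-.002,0])+u*p[1]+v*p[0];P=[*w(Q[0],y),Q[1]]
    for C,I in((c,a),(b,e)): cv2.circle(I,tuple(int(k) for k in proj(C,P).round()),2,(0,0,255),-1)
cv2.imwrite("pics/t7.png",np.vstack([cv2.resize(a,(480,300)),cv2.resize(e[150:270,290:482],(480,300),interpolation=2)]))
E
```

```text
stand xy 0.062 -0.003 z 0.2181 rot [-2.704e+00 -1.000e-03  1.797e+00] F [ 1.  -0.1 -0.8] t 23.675 op 0.08564730260614387
[-0.01  1.03  1.06  2.03 -0.1   1.35]
d [0.0002 0.0068 0.0967] rot [-0.0017  0.0019  0.0054]
```

View pics/t7.png

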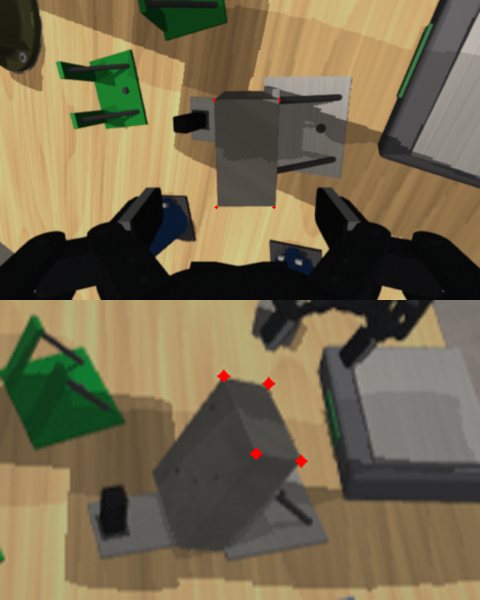

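The overlay matches the leaning block to 1–2 mm. The blade is under its front, with the handle at the lower left, and the block still leans. Next I work out the straddling path, with the tool tilted half as much as the block.

```bash
cat > path.py <<'E'
from h import *
D=.0135; T=np.array([-.0145,.004]) # blade tip from rear edge; tip edge
def blk(th):
    u=np.array([np.sin(th),np.cos(th)]);v=np.array([-np.cos(th),np.sin(th)])
    R=np.array([-.001,0.]) if th>np.arcsin(.004/D) else T-v*D
    return R,u,v
def tool(th,play=.005,L=.03):
    R,u,v=blk(th);f=th/2
    a=np.array([np.sin(f),np.cos(f)]);y=np.array([np.cos(f),-np.sin(f)]) # tool up, tool y(+x)
    top=R+.15*u+.0275*v; rear=(R+.15*u)@y
    tcp=top-L*a
    for _ in range(5):
        # front face at finger end height
        op=.065;e=(tcp+a*.006)@a;F=R+.055*v;k=(e-F@a)/(u@a);fr=(F+k*u)@y
        c=(rear+fr)/2;tcp=tcp+(c-tcp@y)*y
    return tcp,f,rear-fr
E
python3 - <<'E'
from path import *
np.set_printoptions(suppress=True,precision=4)
for d in(25,22,19,16,13,10,7,4,2,0):
    t,f,g=tool(np.radians(d));print(d,t,round(f,3),"gap",round(g,4),"open",round((g+.005)/.0855,2))
t,f,g=tool(np.radians(25));a=np.array([np.sin(f),np.cos(f)]);p=t+.06*a
go(w(p[0],-.003),p[1],.22+np.pi/2,f)
E
```

```text
25 [0.0277 0.119 ] 0.218 gap 0.0603 open 0.76
22 [0.0212 0.1205] 0.192 gap 0.0597 open 0.76
19 [0.0145 0.1216] 0.166 gap 0.059 open 0.75
16 [0.0073 0.1226] 0.14 gap 0.0584 open 0.74
13 [0.0007 0.1237] 0.113 gap 0.0577 open 0.73
10 [-0.006   0.1244] 0.087 gap 0.0571 open 0.73
7 [-0.0127  0.1247] 0.061 gap 0.0565 open 0.72
4 [-0.0195  0.1246] 0.035 gap 0.0558 open 0.71
2 [-0.024   0.1244] 0.017 gap 0.0554 open 0.71
0 [-0.0285  0.124 ] 0.0 gap 0.055 open 0.7
d [-0.0003 -0.0004  0.0442] rot [-0.223   0.0001  0.0057]
```

>>> jog_arm --steps '[[[0, 0, 0], [-0.08, 0, 0], 1], [[0, 0, 0.01], [-0.16, 0, 0.005], 1], [[0, 0, 0.02], [-0.223, 0, 0.005], 1], [[0, 0, 0.035], [-0.223, 0, 0.005], 1], [[0, 0, 0.044], [-0.223, 0, 0.005], 1]]'

```text
time: 24.4
tool_pos: [0.6723, -0.048, 0.1842]
tool_rot: [-2.93, 0.002, 1.791]
force: [0.2, 0.3, -0.3]
opening: 0.0856
grip_force: 0.0
```

```bash
python3 - <<'E'
from path import *
st();print(r.get_state()["joint_positions"].round(2))
t,f,g=tool(np.radians(25));go(w(t[0],-.003),t[1],.22+np.pi/2,f)
E
```

```text
stand xy 0.0392 -0.0029 z 0.1842 rot [-2.930e+00  2.000e-03  1.791e+00] F [ 0.2  0.3 -0.3] t 24.4 op 0.08556918590009467
[-0.04  0.67  0.38  1.48 -0.06  1.31]
d [0.     0.0024 0.0662] rot [ 0.0071  0.0018 -0.0004]
```

>>> jog_arm --steps '[[[0, 0.002, 0.015], [0.007, 0, 0], 1], [[0, 0.002, 0.03], [0.007, 0, 0], 1], [[0, 0.002, 0.045], [0.007, 0, 0], 1], [[0, 0.002, 0.06], [0.007, 0, 0], 1], [[0, 0.002, 0.066], [0.007, 0, 0], 1]]'

```text
time: 25.02
tool_pos: [0.6621, -0.0504, 0.1158]
tool_rot: [-2.919, 0.001, 1.791]
force: [0.2, -0.8, -0.7]
opening: 0.0856
grip_force: 0.0
```

>>> jog_arm --squeeze 20 --steps '[[[0, 0, 0], [0, 0, 0], 0.9], [[0, 0, 0], [0, 0, 0], 0.85], [[0, 0, 0], [0, 0, 0], 0.8], [[0, 0, 0], [0, 0, 0], 0.78], [[0, 0, 0], [0, 0, 0], 0.78]]'

```text
time: 25.65
tool_pos: [0.6631, -0.0504, 0.1177]
tool_rot: [-2.922, 0.001, 1.791]
force: [-0.1, -0.2, 0.3]
opening: 0.0666
grip_force: 0.0
```

```bash
python3 - <<'E'
from path import *
st();s=r.get_state();print(s["grip_force"])
for d in(25,22,19,16,13,10,7,4,2,0):
    t,f,g=tool(np.radians(d));print(d,end=" ");go(w(t[0],-.003),t[1],.22+np.pi/2,f,s)
E
```

```text
stand xy 0.0297 -0.0032 z 0.1177 rot [-2.922e+00  1.000e-03  1.791e+00] F [-0.1 -0.2  0.3] t 25.65 op 0.06655003327549167
0.028589371963789745
25 d [ 0.0002 -0.0022 -0.0008] rot [-0.0018  0.0016  0.0002]
22 d [ 0.0002 -0.0089 -0.0008] rot [-0.028   0.0016  0.0002]
19 d [ 0.0002 -0.0156 -0.0004] rot [-0.0542  0.0015  0.0002]
16 d [ 0.0002 -0.0229  0.0001] rot [-0.0804  0.0015  0.0002]
13 d [ 0.0002 -0.0296  0.0005] rot [-0.1065  0.0015  0.0003]
10 d [ 0.0002 -0.0363  0.0013] rot [-0.1327  0.0015  0.0003]
7 d [ 0.0003 -0.0429  0.0025] rot [-0.1589  0.0015  0.0003]
4 d [ 0.0003 -0.0495  0.004 ] rot [-0.1851  0.0015  0.0003]
2 d [ 0.0003 -0.0538  0.0052] rot [-0.2025  0.0015  0.0003]
0 d [ 0.0003 -0.0581  0.0066] rot [-0.22    0.0015  0.0003]
```

>>> jog_arm --steps '[[[0, -0.002, -0.001], [-0.002, 0, 0], 0.76], [[0, -0.0045, -0.001], [-0.01, 0, 0], 0.76], [[0, -0.0065, -0.001], [-0.019, 0, 0], 0.76], [[0, -0.009, -0.001], [-0.028, 0, 0], 0.76], [[0, -0.011, -0.001], [-0.036, 0, 0], 0.76]]'

```text
time: 26.28
tool_pos: [0.6525, -0.0528, 0.1211]
tool_rot: [-2.958, 0.001, 1.791]
force: [0.3, 0.1, -0.2]
opening: 0.0649
grip_force: 0.1
```

>>> jog_arm --steps '[[[0, -0.0024, 0], [-0.01, 0, 0], 0.75], [[0, -0.0048, 0], [-0.019, 0, 0], 0.75], [[0, -0.0072, 0], [-0.027, 0, 0], 0.75], [[0, -0.0096, 0], [-0.036, 0, 0], 0.75], [[0, -0.012, 0.0], [-0.044, 0, 0], 0.74]]'

```text
time: 26.9
tool_pos: [0.641, -0.0553, 0.1232]
tool_rot: [-3.002, 0.001, 1.791]
force: [-0.1, 0.3, -0.1]
opening: 0.0636
grip_force: 0.0
```

```bash
python3 - <<'E'
from path import *
st();s=r.get_state();print(s["grip_force"])
for d in(16,13,10,7,4):
    t,f,g=tool(np.radians(d));print(d,end=" ");go(w(t[0],-.003),t[1],.22+np.pi/2,f,s)
E
```

```text
stand xy 0.0071 -0.0033 z 0.1232 rot [-3.002e+00  1.000e-03  1.791e+00] F [-0.1  0.3 -0.1] t 26.9 op 0.06361241763335522
0.0
16 d [0.0003 0.0003 0.0005] rot [-0.0002  0.0014  0.0003]
13 d [ 0.0003 -0.0064  0.0004] rot [-0.0263  0.0014  0.0003]
10 d [ 0.0003 -0.0131  0.0006] rot [-0.0525  0.0014  0.0003]
7 d [ 0.0003 -0.0198  0.0012] rot [-0.0787  0.0014  0.0003]
4 d [ 0.0003 -0.0265  0.0022] rot [-0.1049  0.0014  0.0003]
```

>>> jog_arm --steps '[[[0, -0.0022, 0], [-0.009, 0, 0], 0.74], [[0, -0.0044, 0], [-0.018, 0, 0], 0.74], [[0, -0.0066, 0], [-0.027, 0, 0], 0.73], [[0, -0.0088, 0], [-0.035, 0, 0], 0.73], [[0, -0.011, 0.0], [-0.043, 0, 0], 0.73]]'

```text
time: 27.52
tool_pos: [0.6304, -0.0576, 0.1247]
tool_rot: [-3.045, 0.001, 1.791]
force: [-0.2, 0.7, 0.2]
opening: 0.0626
grip_force: 0.1
```

>>> jog_arm --steps '[[[0, -0.0022, 0], [-0.009, 0, 0], 0.73], [[0, -0.0044, 0], [-0.018, 0, 0], 0.73], [[0, -0.0066, 0], [-0.027, 0, 0], 0.72], [[0, -0.0088, 0], [-0.035, 0, 0], 0.72], [[0, -0.011, 0.001], [-0.043, 0, 0], 0.72]]'

```text
time: 28.15
tool_pos: [0.6196, -0.0601, 0.1248]
tool_rot: [-3.088, 0.001, 1.791]
force: [-0.0, -0.6, -0.0]
opening: 0.0615
grip_force: 0.2
```

```bash
python3 - <<'E'
from path import *
st();s=r.get_state();print(s["grip_force"])
for d in(7,4,2,0):
    t,f,g=tool(np.radians(d));print(d,end=" ");go(w(t[0],-.003),t[1],.22+np.pi/2,f,s)
E
```

```text
stand xy -0.0148 -0.0032 z 0.1248 rot [-3.088e+00  1.000e-03  1.791e+00] F [-0.  -0.6 -0. ] t 28.15 op 0.061499770628828866
0.2133403066545725
7 d [ 0.0002  0.0021 -0.    ] rot [0.0073 0.0015 0.0004]
4 d [ 0.0002 -0.0046  0.0004] rot [-0.0189  0.0015  0.0005]
2 d [ 0.0002 -0.0091  0.0009] rot [-0.0363  0.0015  0.0005]
0 d [ 0.0002 -0.0136  0.0015] rot [-0.0538  0.0015  0.0005]
```

>>> jog_arm --steps '[[[0, -0.0027, 0], [-0.011, 0, 0], 0.72], [[0, -0.0054, 0.0005], [-0.022, 0, 0], 0.72], [[0, -0.008, 0.001], [-0.033, 0, 0], 0.71], [[0, -0.011, 0.001], [-0.044, 0, 0], 0.71], [[0, -0.0136, 0.0015], [-0.054, 0, 0], 0.71]]'

```text
time: 28.78
tool_pos: [0.6063, -0.0631, 0.1241]
tool_rot: [3.141, 0.001, 1.791]
force: [0.1, -0.0, -0.9]
opening: 0.0605
grip_force: 0.0
```

>>> jog_arm --steps '[[[0, -0.001, 0], [0, 0, 0], 0.71], [[0, -0.002, 0], [0, 0, 0], 0.72], [[0, -0.003, 0], [0, 0, 0], 0.73], [[0, -0.003, 0], [0, 0, 0], 0.75], [[0, -0.003, 0.0], [0, 0, 0], 0.8]]'

```text
time: 29.4
tool_pos: [0.6036, -0.0637, 0.1239]
tool_rot: [-3.141, 0.001, 1.791]
force: [0.6, -0.1, -1.3]
opening: 0.0681
grip_force: 0.0
```

```bash
python3 - <<'E'
from path import *
st();s=r.get_state();print(s["grip_force"])
cv2.imwrite("pics/s8.png",r.get_image("side"))
# side view: block silhouette: compare edges with predicted upright block on blade, by best edge score over lean and x
im=cv2.imread("pics/s8.png");g=cv2.GaussianBlur(cv2.cvtColor(im,6),(3,3),0).astype(float);c=cam("side")
# right-hand (y=-.053) vertical edges: scan gradient along image rows near predicted rear and front edges
for nm,x in(("rear",-.001),("front",-.056)):
    for z in(.02,.05,.08,.11,.14):
        p=proj(c,[*w(x,-.053),z]);r0=int(round(p[1]));xs=np.arange(int(p[0])-12,int(p[0])+13)
        gr=np.abs(np.gradient(g[r0,xs]));print(nm,z,p.round(1),"peaks",[(int(xs[i]),int(gr[i])) for i in np.argsort(-gr)[:3]])
E
```

```text
stand xy -0.0312 -0.0032 z 0.1239 rot [-3.141e+00  1.000e-03  1.791e+00] F [ 0.6 -0.1 -1.3] t 29.4 op 0.06806307262765507
0.0
rear 0.02 [379.2 245.8] peaks [(379, 4), (380, 3), (388, 3)]
rear 0.05 [380.6 239. ] peaks [(392, 5), (391, 4), (381, 4)]
rear 0.08 [382.1 231.9] peaks [(382, 19), (385, 14), (381, 12)]
rear 0.11 [383.7 224.5] peaks [(384, 11), (383, 9), (385, 6)]
rear 0.14 [385.4 216.6] peaks [(385, 21), (386, 21), (387, 10)]
front 0.02 [358.4 249.4] peaks [(356, 12), (357, 12), (355, 6)]
front 0.05 [359.4 242.6] peaks [(354, 11), (355, 11), (353, 8)]
front 0.08 [360.5 235.5] peaks [(353, 25), (352, 24), (354, 11)]
front 0.11 [361.6 228.1] peaks [(349, 29), (350, 25), (351, 13)]
front 0.14 [362.7 220.3] peaks [(363, 2), (355, 2), (364, 2)]
```

>>> jog_arm --steps '[[[0, 0.001, 0], [0, 0, 0], 0.9], [[0, 0.002, 0], [0, 0, 0], 1], [[0, 0.002, -0.02], [0, 0, 0], 1], [[0, 0.002, -0.06], [0, 0, 0], 1], [[0, 0.002, -0.1], [0, 0, 0], 1]]'

```text
time: 30.08
tool_pos: [0.6052, -0.0631, 0.2248]
tool_rot: [-3.141, 0.001, 1.791]
force: [0.1, -0.5, -0.5]
opening: 0.0856
grip_force: 0.0
```

>>> jog_arm --steps '[[[0, -0.05, -0.01], [0, 0, 0], 1], [[0, -0.1, -0.02], [0, 0, 0], 1], [[0, -0.15, -0.03], [0, 0, 0], 1], [[0.0, -0.2, -0.04], [0, 0, 0], 1], [[0, -0.2, -0.04], [0, 0, 0], 1]]'

```text
time: 30.7
tool_pos: [0.4081, -0.1072, 0.2652]
tool_rot: [3.141, 0.002, 1.789]
force: [0.9, 0.4, -0.2]
opening: 0.0854
grip_force: 0.0
```

```bash
python3 - <<'E'
from path import *
st()
im=r.get_image("side");cv2.imwrite("pics/s9.png",im);c=cam("side")
def col(P): 
    p=proj(c,P).round().astype(int);return p,im[p[1],p[0]]
for nm,pts in(("top face z.154",[(-.004,-.05),(-.004,.042),(-.054,-.05),(-.054,.042),(-.028,0)]),("just outside",[(.005,-.05),(.005,.042),(-.063,0),(-.028,.053),(-.028,-.06)])):
    for x,y in pts: print(nm,x,y,*col([*w(x,y),.154]))
h=cv2.cvtColor(im,40);
for P in([*w(-.104,-.003),.06],[*w(-.104,-.003),.03],[*w(-.08,-.02),.004],[*w(-.08,.02),.004],[*w(-.08,-.045),.0],): print(*col(P))
# top-face segmentation
g=cv2.cvtColor(im,6);p=proj(c,[*w(-.028,-.003),.154]).astype(int)
v=int(g[p[1]-1:p[1]+2,p[0]-1:p[0]+2].mean());m=np.uint8(abs(cv2.GaussianBlur(g,(3,3),0).astype(int)-v)<12)*255
n,l,q,_=cv2.connectedComponentsWithStats(m);k=l[p[1],p[0]];ct=cv2.findContours(np.uint8(l==k),0,2)[0][0]
b=cv2.boxPoints(cv2.minAreaRect(ct));print(v,q[k],b.round(1))
ap=cv2.approxPolyDP(ct,4,True)[:,0];C,Q=np.cos(YS),np.sin(YS)
for u in ap: P=ray(c,u,.154)[:2]-O;print(u,np.round([P@[C,Q],P@[-Q,C]],4))
E
```

```text
stand xy -0.2316 -0.0031 z 0.2652 rot [3.141e+00 2.000e-03 1.789e+00] F [ 0.9  0.4 -0.2] t 30.7 op 0.0854348046551296
top face z.154 -0.004 -0.05 [385 212] [106 112 116]
top face z.154 -0.004 0.042 [373 184] [105 114 119]
top face z.154 -0.054 -0.05 [364 215] [105 113 116]
top face z.154 -0.054 0.042 [353 186] [102 119 128]
top face z.154 -0.028 0 [369 198] [104 111 115]
just outside 0.005 -0.05 [388 211] [122 138 146]
just outside 0.005 0.042 [377 183] [107 155 176]
just outside -0.063 0 [354 200] [49 52 54]
just outside -0.028 0.053 [362 182] [100 145 176]
just outside -0.028 -0.06 [376 217] [52 55 57]
[336 227] [30 29 31]
[336 234] [17 16 16]
[346 244] [130 134 136]
[342 232] [134 137 140]
[348 253] [ 91 132 162]
111 [352 184  39  33 695] [[351.6 187.2]
 [378.8 175.6]
 [393.7 210.7]
 [366.5 222.3]]
[352 187] [-0.0579  0.041 ]
[364 216] [-0.0539 -0.0518]
[386 214] [-0.0025 -0.0561]
[389 206] [ 0.0119 -0.0345]
[385 209] [-0.0002 -0.0414]
[381 202] [-0.0028 -0.019 ]
[385 197] [ 0.0113 -0.0058]
[390 202] [ 0.0181 -0.0232]
[379 199] [-0.0047 -0.0091]
[373 184] [-0.0046  0.0406]
```

```bash
python3 -c "
from h import *
print(r.close_job())"
```

```text
the job is handed in; nothing more can be done
None
```

I handed in the job at about 31 s. In the last side image the block measured upright on the blade in front of the stop, with the arm clear. I didn't view that image, and the judge's verdict was not returned.

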